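Open a push-and-turn safety cap and set it in the tray

TASK

Open the tub of disinfectant tablets: press its black safety cap down against the spring and, keeping it pressed, turn it anticlockwise until it comes free, letting go and taking a fresh grip as often as needed but never forcing it against its stop. Then lift the cap off and set it down gently, right way up and flat on the floor of the steel tray, not on the tweezers. Let go of it, and leave everything else where it stands.

Things in the scene. Friction and masses are not known exactly. Their poses are not given: they have to be found in the camera images.
- cap: The black two-piece push-and-turn (child-resistant) cap on the tub: a ribbed cylinder, 62 mm diameter, 34 mm high, about 0.11 kg, two grey turn arrows on its top. Origin: centre of the lower edge of its outer shell; z up its axis. It is round: its yaw tells nothing about how far it is screwed on. On the tub its lower edge is 11.5 mm above the tub's shoulder; it can be gripped across its diameter at any yaw.
- cap_top (a point): Centre of the cap's flat top, 34 mm above its origin. PRESSING: unpressed, the shell turns freely and drives nothing. Pressed, the spring yields from 5 N, +2 N per mm; at 4.5 mm down (14 N) it bottoms and teeth inside drive the hidden inner closure. If tooth meets tooth it sticks 1.5 mm down until turned a little. Up to 40 degrees of turning may be idle before the teeth drive; driving takes 0.05 to 0.4 N m.
- cap_grip (a point): On the cap's axis, 20 mm above its origin. TURNING: the inner closure must be driven anticlockwise (from above) by a hidden amount, different each time, 50 to 125 degrees, before the cap lifts off; some 25 degrees further is a firm stop, where it lifts off too (over 1.5 N m against it is forcing). It keeps its angle while you let go and regrip. Not yet free, the cap lifts 1 to 2 mm and catches; free, it lifts straight up, clear after 20 mm.
- tub: The tub, white plastic, 96 x 96 mm square, 127 mm high to its shoulder, its foot clamped in a steel bench holder (130 x 130 mm) that does not move. Origin: centre of the holder's underside on the bench; z up. The closed cap sits on the tub's axis, its origin 138.5 mm and its top 172.5 mm above the bench.
- tub_rim (a point): centre of the rim of the tub's neck (157 mm above the bench), inside the cap
- tray: The open steel tray, 170 (its x) x 215 (its y) x 20 mm high, walls and floor 4 mm thick, fixed to the bench. Origin: centre of its underside; z up. The tweezers lie in it along y, near x = +57 mm.
- tray_clear (a point): a point on the tray's floor (4 mm above the bench) in the middle of its clear part, 20 mm from the tray's centre towards -x of the tray: a good place for the cap's origin; fingers that close along the tray's y have room on both sides
- tweezers: steel tweezers lying in the tray along its y, 130 mm long, 12 mm wide, 8 mm high, loose; origin under their middle
- dishes: stack of three clear culture dishes, 93 mm diameter, 44 mm high, loose; origin under their centre
- jar: amber glass jar with an ordinary black cap, 80 mm diameter, 115 mm high, loose, not to be touched; origin under its centre
- beaker: glass beaker, 72 mm diameter, 95 mm high, loose; origin under its centre
- tip_box: grey open box of pipette tips, 122 x 86 x 51 mm, loose; origin under its centre
- tube_rack: blue rack of sample tubes, 75 x 200 mm, 61 mm high, loose; origin under its centre
- pen: marker pen lying on the bench, 14 mm thick, 120 mm long, loose; origin under its middle
Things that resemble listed ones, but are neither listed nor needed, are in the scene too. What is meant by the cap is not green or pink, and is the smaller of those in its own colour.

How it is judged (in metres and radians):
On the way:
1. the cap is unscrewed and lifted clear of the tub's neck (z of cap in the frame of tub_rim above 0.008 m), for 0.1 s.
At the end, for the whole second after the job is handed in: The cap stands right way up (within 6 degrees), flat on the tray's floor (lower edge within 4 mm of it), inside the tray, at rest and released; the tweezers and all bystanders are within 30 mm of where they started (x of cap in the frame of tray between -0.06 and 0.06 m and y of cap in the frame of tray between -0.08 and 0.08 m and z of cap in the frame of tray between 0.001 and 0.008 m and angle between cap's own z axis and vertical below 0.1 rad and linear speed of cap below 0.02 m/s and distance of each of dishes, jar, beaker, tip_box, tube_rack, pen, tweezers from where it was at the start of the episode below 0.03 m); the robot touches nothing.
It fails at once if the cap is forced: more than 130 N between the cap and the tub (contact force between cap and tub above 130 N).
It fails at once if the cap is dropped into the tray (falls free from more than about 13 mm) (linear speed of cap above 0.5 m/s and height (world z) of cap below 0.08 m and contact force between the fingers and cap below 0.1 N).
It fails at once if the tweezers or a bystander are pushed 30 mm or more from their places (distance of any of dishes, jar, beaker, tip_box, tube_rack, pen, tweezers from where it was at the start of the episode above 0.03 m).
It also fails if it takes over 72 s, if anything falls off the work surface, if the arm or the gripper's body presses on something with over 40 N, if the wrist force passes 120 N, or if a joint passes its speed limit or range.

ROBOT

A 7-joint arm with a two-finger parallel gripper is mounted at the origin on the work surface. World frame = base frame: x ahead of the robot, y to its left, z up, the work surface at z = 0. Lengths are in mm, angles in rad, forces in N, time in s.
With the tool pointing down it reaches from about 350 to 900 mm from the base axis. Payload 7.2 kg.
Tool frame: the origin (TCP) lies at the very end of the fingers, on their centre line; the grasp point (between the pads) lies 19 mm behind it; x points along the fingers, z is the direction in which the jaws open and shut, and the axes are right-handed (so a half turn about x gives the same grasp; the last joint's range is limited). The gripper opens to 85 mm and grips with 20 to 120 N. Pads are 22 mm wide; open, the fingers measure 114 mm over their backs; the gripper's body (76 mm by 85 mm) begins 54 mm behind the grasp point. The pads swing forward as they close: fully open they stand 13 mm farther back than shut.
Start: joints at [1.148, 0.411, -0.013, 1.596, 0.006, 1.134, -0.082], TCP at [217.115, -586.08, 231.297] pointing down, gripper open.
Joint ranges: [-2.95, 2.95], [-0.29, 1.99], [-1.47, 1.44], [0.14, 2.54], [-1.03, 4.17], [0.13, 1.85], [-2.86, 2.86]. Speed limits (rad/s): [2.39, 2.39, 3.01, 3.01, 3.14, 3.14, 3.14].

INTERFACE

Orientations are given as a unit quaternion [w, x, y, z].
In Python, from rig import get_state, camera, sign_off gives the robot as it stands.
- The arm moves only by the tool drive_tool, never from a script. Its argument "deltas" is a list of rows, each an object of numbers: "tx", "ty", "tz": the shift along the world's x, y, z in m; "rx", "ry", "rz": the turn, a rotation vector about the world's x, y, z in rad; "gripper": the opening, from 0 (shut) to 1 (fully open). A call has 1 to 20 rows; each row shifts and turns the commanded pose from where the row before left it; what a row does not reach is not made up. A row lasts 1/8 s, in which the tool goes at most 62.5 mm and 10.7 degrees, less where a joint would pass 70% of its speed; a pose out of reach is approached as far as the arm can. A call is refused whole if a number of a shift passes 0.0625 or a number of a turn 0.188, either way. A call with a gripper value outside its range is refused whole. The fingers move at their own pace and stop on an object; the grip force is fixed at half the most. Time passes only in rows, so rows that do not move let the fingers close. It gives the time, the measured TCP pose, the force and the opening at its end, in the units of the state.
- get_state(): the state, without advancing time (a new reading comes with each control period).
- camera(name): name is "scene" or "top" or "wrist"; returns a dict with "img" (480x640x3 uint8, blue, green, red), "fx", "fy", "cx", "cy" (pixels), "position" and "rotation" of the camera in the world. Camera axes: x right, y down, z forward; pixel columns grow to the right and rows downward; lengths in mm; the calibration is good to about 2 mm. A picture is of the moment at which its call begins. There is no depth.
- sign_off(): hands the job in, once; it reports no verdict.
The state is a dict: "time": time; "q": joint angles; "qd": joint speeds; "joint_torque": joint torques, N m; "tool_pos": TCP position; "eef_rot": TCP orientation; "wrist_force": force on the tool from outside, world axes, zero at the start; "ft_torque": the same for the moment, N m; "gripper_width": opening from 0.0 (shut) to 1.0 (fully open).
Only numpy, scipy, OpenCV 4.12 (cv2) and the standard library are available. Lean on these libraries where they do the work, as an engineer would, in place of code of your own. Each camera call takes 0.05 s, during which the arm holds its last target.

## Working session

There is one attempt and no reset: what is moved stays moved. The work goes in short steps, Python scripts to look and compute and a tool call to move; the robot and the scene stay as the last step left them, time stands still between calls to the robot, and variables do not carry over. Pictures are saved under pics/ and viewed, and the job is handed in when it is done.

Besides the shell and the picture viewer there is one more tool, called after "Call:" as name(argument=value, ...), one argument or row to a line, values as JSON. drive_tool: Moves the arm, as the interface text tells. Its arguments: {"type":"object","properties":{"deltas":{"type":"array"}},"required":["deltas"]}

```bash
mkdir -p pics; python3 - <<'E'
from rig import get_state,camera
import cv2
print(get_state())
for n in ["scene","top","wrist"]:
    c=camera(n); cv2.imwrite(f"pics/{n}0.png",c["img"])
    print(n,{k:v for k,v in c.items() if k!="img"})
E
```

```text
{'time': 0.0, 'q': array([ 1.14778502,  0.41194116, -0.01272302,  1.59708924,  0.00560248,
        1.13433299, -0.08220032]), 'qd': array([-1.12967404e-03, -3.33910500e-04, -7.33494543e-05, -2.48010382e-04,
        6.14746522e-04,  1.51838475e-03,  7.89863327e-04]), 'joint_torque': array([ 1.39205349e-03, -6.00627923e+01,  6.82610627e-01, -2.99403262e+01,
        1.35424078e-02,  1.09095481e-02,  3.32947771e-06]), 'tool_pos': array([ 216.91118578, -585.58241348,  230.40883527]), 'eef_rot': array([ 0.57987084,  0.40421789,  0.58092453, -0.4035894 ]), 'wrist_force': array([-0.65048955, -0.41736604,  0.22575115]), 'ft_torque': array([ 0.01657544, -0.01965388, -0.01066371]), 'gripper_width': 0.9941549644173463}
scene {'fx': 524.9380846732114, 'fy': 524.9380846732114, 'cx': 324.83069983311384, 'cy': 234.19188236156268, 'position': array([1423.27110719,  675.84949699,  818.70536737]), 'rotation': array([-0.19757095,  0.37600277,  0.79788582, -0.42774508])}
top {'fx': 495.4442803267268, 'fy': 495.4442803267268, 'cx': 320.65208573522267, 'cy': 230.70012149494337, 'position': array([ 517.45200219,   -9.8873282 , 1185.79661631]), 'rotation': array([-0.03779497,  0.71267927, -0.69968585,  0.03315878])}
wrist {'fx': 357.0357461800408, 'fy': 357.0357461800408, 'cx': 316.85228195714154, 'cy': 240.81013402869758, 'position': array([ 284.86489047, -560.91772418,  373.90112239]), 'rotation': array([ 0.11723129,  0.81234842, -0.5652813 , -0.08248589])}
```

View pics/top0.png

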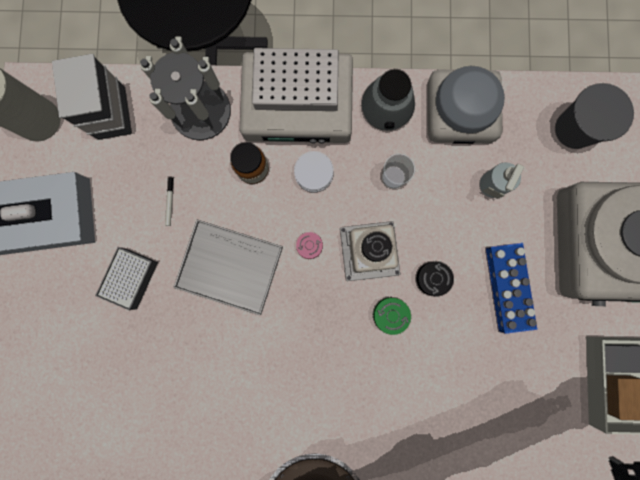

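View pics/scene0.png

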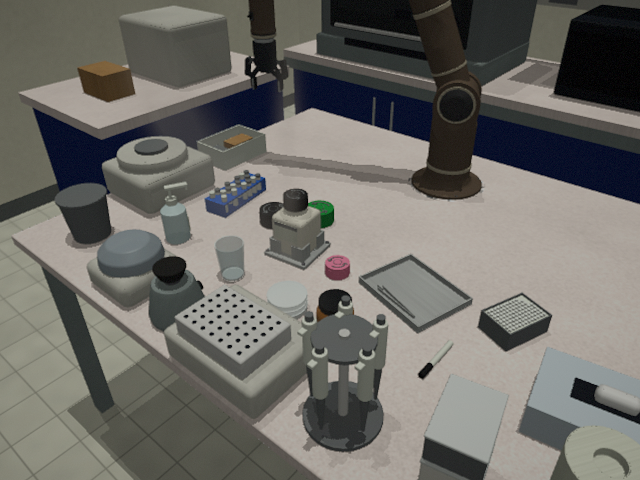

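```bash
cat > h.py <<'E'
import numpy as np,cv2
from scipy.spatial.transform import Rotation as R
from rig import get_state,camera,sign_off
def rot(q): return R.from_quat([q[1],q[2],q[3],q[0]])
def ray(c,u,v):
    d=rot(c["rotation"]).apply([(u-c["cx"])/c["fx"],(v-c["cy"])/c["fy"],1.]); return np.array(c["position"]),d
def plane(c,u,v,z):
    p,d=ray(c,u,v); return p+d*(z-p[2])/d[2]
def proj(c,P):
    x=rot(c["rotation"]).inv().apply(np.asarray(P)-c["position"]); return c["fx"]*x[0]/x[2]+c["cx"],c["fy"]*x[1]/x[2]+c["cy"]
def st():
    s=get_state(); r=rot(s["eef_rot"])
    print("t",round(s["time"],2),"p",s["tool_pos"].round(1),"x",r.apply([1,0,0]).round(3),"z",r.apply([0,0,1]).round(3),"F",s["wrist_force"].round(1),"T",s["ft_torque"].round(2),"g",round(s["gripper_width"],3),"q",s["q"].round(2))
    return s
E
python3 - <<'E'
from h import *
st()
c=camera("top"); im=c["img"]
a=cv2.resize(im[190:330,160:300],None,fx=4,fy=4,interpolation=2)
b=cv2.resize(im[210:290,330:410],None,fx=6,fy=6,interpolation=2)[:480]
cv2.imwrite("pics/a.png",a);cv2.imwrite("pics/b.png",b)
print(plane(c,377,247,172.5))
E
```

```text
t 0.15 p [ 217.  -585.7  230.6] x [-0.     0.001 -1.   ] z [ 0.347 -0.938 -0.001] F [-0.8  0.1 -0.7] T [ 0.01 -0.02 -0.03] g 0.999 q [ 1.15  0.41 -0.01  1.6   0.01  1.13 -0.08]
[ 588.00416564 -118.26237835  172.5       ]
```

View pics/a.png

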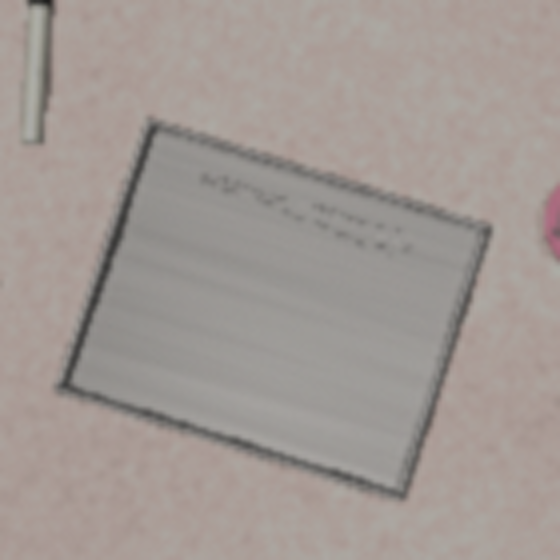

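View pics/b.png

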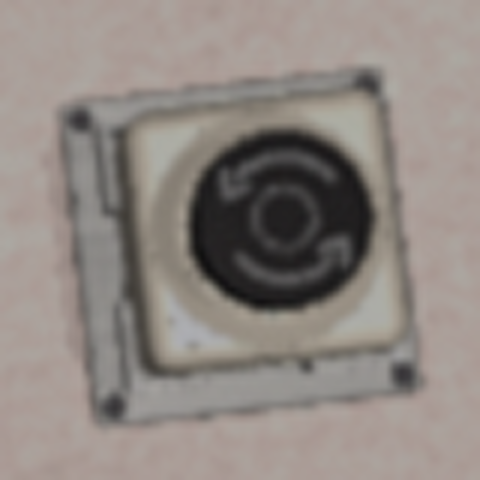

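```bash
python3 - <<'E'
from h import *
c=camera("top"); im=c["img"]
roi=im[225:270,352:400]; g=roi.max(2)
m=(g<85).astype(np.uint8); m=cv2.morphologyEx(m,cv2.MORPH_CLOSE,np.ones((7,7)))
n,l,s,ce=cv2.connectedComponentsWithStats(m); i=1+s[1:,4].argmax(); print(s[i],ce[i]+[352,225])
(x,y),r=cv2.minEnclosingCircle(cv2.findContours((l==i).astype(np.uint8),0,2)[0][0]);print(x+352,y+225,r)
print("cap",plane(c,x+352,y+225,170), plane(c,285/6+330-.4,218/6+210-.4,172.5))
hol=np.array([(62,105),(380,68),(418,388),(100,428)])/6+[329.6,209.6]
print("holder ctr",np.mean([plane(c,*p,10) for p in hol],0))
cs=np.array([(151,122),(490,229),(405,495),(63,387)])/4+[159.6,189.6]
P=np.array([plane(c,*p,20)[:2] for p in cs]); ct=P.mean(0); print(P.round(1),ct)
print([np.linalg.norm(P[i]-P[i-1]) for i in range(4)])
ax=(P[0]-P[3]+P[1]-P[2]);ax/=np.linalg.norm(ax); ay=(P[0]-P[1]+P[3]-P[2]);ay/=np.linalg.norm(ay)
print(ax,ay,np.degrees(np.arctan2(ax[1],ax[0])),np.degrees(np.arctan2(-ay[0],ay[1])))
print("clear",ct-20*ax)
s=camera("scene"); im=s["img"]
print("proj scene cap", proj(s,[588,-119,172.5]),proj(s,[*(ct-20*ax),4]))
cv2.imwrite("pics/s.png",cv2.resize(im[170:290,240:400],None,fx=5,fy=5,interpolation=2))
E
```

```text
[ 10   7  30  30 720] [376.31944444 246.39583333]
376.1762409210205 246.30417823791504 15.277801513671875
cap [ 589.57827999 -116.82960026  170.        ] [ 590.19628214 -118.45106931  172.5       ]
holder ctr [ 590.28917107 -118.13056471   10.        ]
[[654.8 291.9]
 [594.9  89.1]
 [439.  134.4]
 [497.6 336.7]] [546.57307091 213.03381412]
[np.float64(163.38913854198694), np.float64(211.54942531266462), np.float64(162.37244227323518), np.float64(210.6339396886752)]
[ 0.96095663 -0.27669904] [0.28085165 0.95975119] -16.063291582280193 -16.311040623186287
clear [527.35393836 218.56779496]
proj scene cap (np.float64(295.6054229432308), np.float64(193.4426307445682)) (np.float64(418.4832472094409), np.float64(288.1692089294933))
```

View pics/s.png

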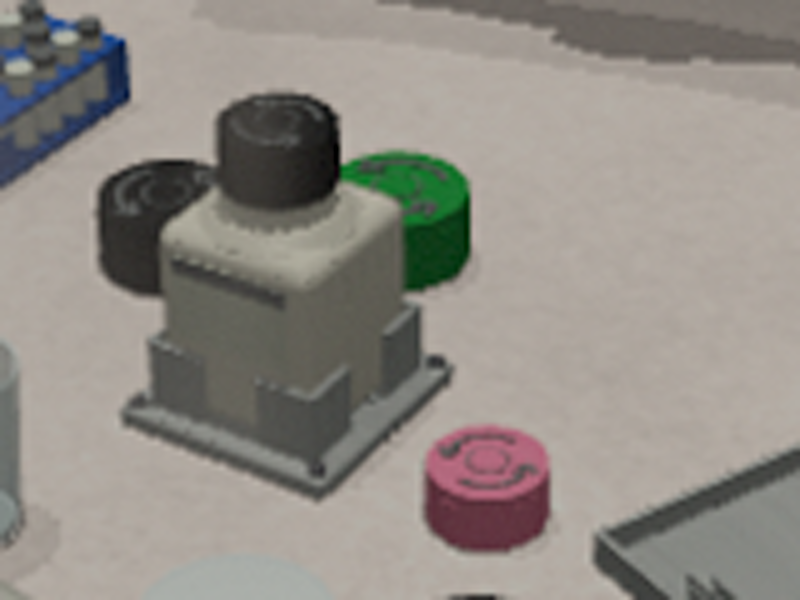

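Call:
drive_tool(
  deltas=[
    {"tx": 0.0186, "ty": 0.0234, "tz": 0.002, "rz": -0.07, "gripper": 1},
    {"tx": 0.0186, "ty": 0.0234, "tz": 0.002, "rz": -0.07},
    {"tx": 0.0186, "ty": 0.0234, "tz": 0.002, "rz": -0.07},
    {"tx": 0.0186, "ty": 0.0234, "tz": 0.002, "rz": -0.07},
    {"tx": 0.0186, "ty": 0.0234, "tz": 0.002, "rz": -0.07},
    {"tx": 0.0186, "ty": 0.0234, "tz": 0.002, "rz": -0.07},
    {"tx": 0.0186, "ty": 0.0234, "tz": 0.002, "rz": -0.07},
    {"tx": 0.0186, "ty": 0.0234, "tz": 0.002, "rz": -0.07},
    {"tx": 0.0186, "ty": 0.0234, "tz": 0.002, "rz": -0.07},
    {"tx": 0.0186, "ty": 0.0234, "tz": 0.002, "rz": -0.07},
    {"tx": 0.0186, "ty": 0.0234, "tz": 0.002, "rz": -0.07},
    {"tx": 0.0186, "ty": 0.0234, "tz": 0.002, "rz": -0.07},
    {"tx": 0.0186, "ty": 0.0234, "tz": 0.002, "rz": -0.07},
    {"tx": 0.0186, "ty": 0.0234, "tz": 0.002, "rz": -0.07},
    {"tx": 0.0186, "ty": 0.0234, "tz": 0.002, "rz": -0.07},
    {"tx": 0.0186, "ty": 0.0234, "tz": 0.002, "rz": -0.07},
    {"tx": 0.0186, "ty": 0.0234, "tz": 0.002, "rz": -0.07},
    {"tx": 0.0186, "ty": 0.0234, "tz": 0.002, "rz": -0.07},
    {"tx": 0.0186, "ty": 0.0234, "tz": 0.002, "rz": -0.07},
    {"tx": 0.0186, "ty": 0.0234, "tz": 0.002, "rz": -0.07},
  ],
)

```text
invalid input at $.deltas[0]: expected keys tx, ty, tz, rx, ry, rz, gripper
```

```bash
python3 - <<'E'
from h import *
st()
c=camera("wrist"); cv2.imwrite("pics/w1.png",c["img"])
print(proj(c,[589.5,-118,172.5]))
E
```

```text
t 0.3 p [ 217.1 -585.9  231. ] x [-0.     0.001 -1.   ] z [ 0.347 -0.938 -0.001] F [0.8 0.2 0.4] T [-0.   -0.02  0.  ] g 1.0 q [ 1.15  0.41 -0.01  1.6   0.01  1.13 -0.08]
(np.float64(-1283.2346778504061), np.float64(-2233.4960782622998))
```

View pics/w1.png

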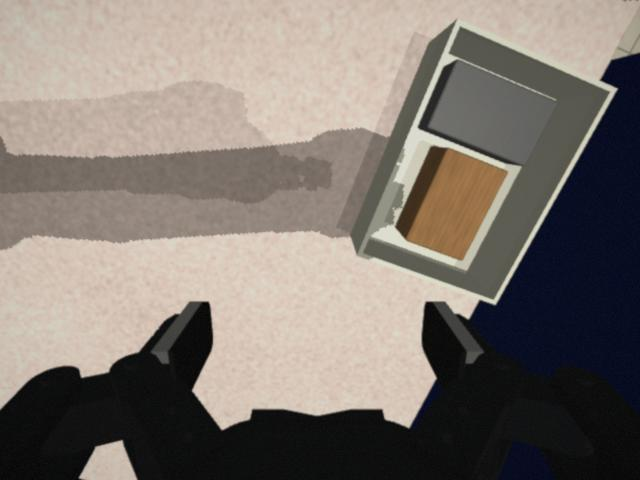

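Call:
drive_tool(
  deltas=[
    {"tx": 0.031, "ty": 0.039, "tz": 0.0025, "rx": 0, "ry": 0, "rz": -0.115, "gripper": 1},
    {"tx": 0.031, "ty": 0.039, "tz": 0.0025, "rx": 0, "ry": 0, "rz": -0.115, "gripper": 1},
    {"tx": 0.031, "ty": 0.039, "tz": 0.0025, "rx": 0, "ry": 0, "rz": -0.115, "gripper": 1},
    {"tx": 0.031, "ty": 0.039, "tz": 0.0025, "rx": 0, "ry": 0, "rz": -0.115, "gripper": 1},
    {"tx": 0.031, "ty": 0.039, "tz": 0.0025, "rx": 0, "ry": 0, "rz": -0.115, "gripper": 1},
    {"tx": 0.031, "ty": 0.039, "tz": 0.0025, "rx": 0, "ry": 0, "rz": -0.115, "gripper": 1},
    {"tx": 0.031, "ty": 0.039, "tz": 0.0025, "rx": 0, "ry": 0, "rz": -0.115, "gripper": 1},
    {"tx": 0.031, "ty": 0.039, "tz": 0.0025, "rx": 0, "ry": 0, "rz": -0.115, "gripper": 1},
    {"tx": 0.031, "ty": 0.039, "tz": 0.0025, "rx": 0, "ry": 0, "rz": -0.115, "gripper": 1},
    {"tx": 0.031, "ty": 0.039, "tz": 0.0025, "rx": 0, "ry": 0, "rz": -0.115, "gripper": 1},
    {"tx": 0.031, "ty": 0.039, "tz": 0.0025, "rx": 0, "ry": 0, "rz": -0.115, "gripper": 1},
    {"tx": 0.031, "ty": 0.039, "tz": 0.0025, "rx": 0, "ry": 0, "rz": -0.115, "gripper": 1},
    {"tx": 0, "ty": 0, "tz": 0, "rx": 0, "ry": 0, "rz": 0, "gripper": 1},
  ],
)

```text
time: 1.98
tool_pos: [591.2, -112.9, 261.0]
eef_rot: [0.192, 0.681, 0.193, -0.68]
wrist_force: [-0.3, -1.7, -0.5]
gripper_width: 0.997
```

```bash
python3 - <<'E'
from h import *
st()
c=camera("wrist"); cv2.imwrite("pics/w1.png",c["img"])
print(proj(c,[589.5,-118,172.5]))
E
```

```text
t 1.98 p [ 591.2 -112.9  261. ] x [ 0.001  0.002 -1.   ] z [-0.852 -0.524 -0.002] F [-0.3 -1.7 -0.5] T [ 0.    0.01 -0.02] g 0.997 q [ 0.16  0.35 -0.07  1.61  0.02  1.18 -2.5 ]
(np.float64(323.2377828196108), np.float64(241.08526047849568))
```

View pics/w1.png

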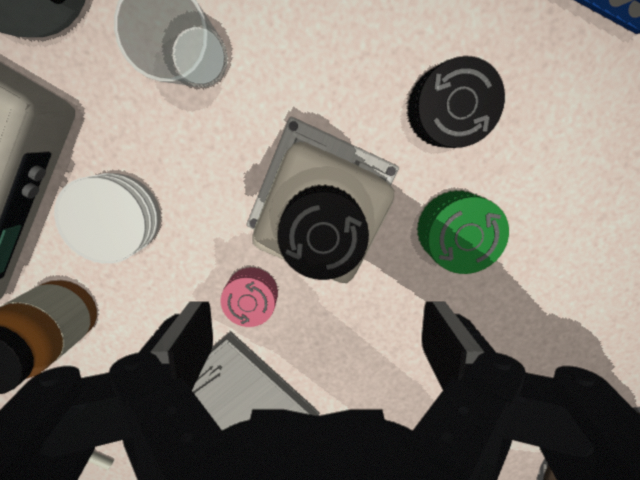

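```bash
python3 - <<'E'
from h import *
c=camera("wrist"); print(plane(c,323,238,172.5)); im=c["img"]
g=im.max(2); m=np.zeros_like(g); m[185:282,270:375]=(g<75)[185:282,270:375]
m=cv2.morphologyEx(m,cv2.MORPH_CLOSE,np.ones((9,9)))
# ring: grey
r=(((g>75)&(g<190))).astype(np.uint8); r[:215]=0;r[262:]=0;r[:,:300]=0;r[:,348:]=0
n,l,s,ce=cv2.connectedComponentsWithStats(r); print(s[1:],ce[1:])
st()
E
```

```text
[ 589.36520147 -122.85859866  172.5       ]
[[343 222   3   1   3]] [[344. 222.]]
t 2.08 p [ 589.1 -117.8  261. ] x [-0.001 -0.    -1.   ] z [-0.854 -0.521  0.001] F [-0.7  0.2 -1. ] T [-0.04  0.02 -0.03] g 0.995 q [ 0.17  0.35 -0.06  1.62  0.02  1.18 -2.5 ]
```

```bash
python3 - <<'E'
from h import *
st();c=camera("wrist"); im=c["img"]; st()
print(proj(c,[589.5,-118,172.5]),c["position"])
cv2.imwrite("pics/w2.png",cv2.resize(im[170:300,250:400],None,fx=5,fy=4.6))
cv2.imwrite("pics/w2.png",cv2.resize(im[180:300,250:400],None,fx=5,fy=5,interpolation=2))
E
```

```text
t 2.08 p [ 589.1 -117.8  261. ] x [-0.001 -0.    -1.   ] z [-0.854 -0.521  0.001] F [-0.7  0.2 -1. ] T [-0.04  0.02 -0.03] g 0.995 q [ 0.17  0.35 -0.06  1.62  0.02  1.18 -2.5 ]
t 2.12 p [ 588.6 -118.9  261.1] x [-0.001 -0.001 -1.   ] z [-0.855 -0.519  0.001] F [-0.3 -1.1 -0.5] T [-0.07  0.06  0.01] g 1.0 q [ 0.17  0.35 -0.06  1.62  0.02  1.18 -2.5 ]
(np.float64(316.45784065475436), np.float64(245.54691005697157)) [ 626.79822034 -179.77672022  404.34446369]
```

View pics/w2.png

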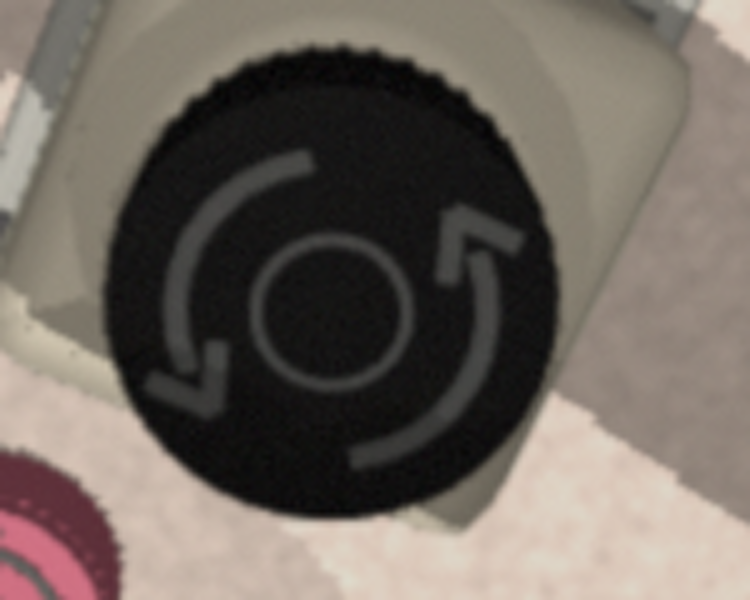

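Call:
drive_tool(
  deltas=[
    {"tx": 0.0012, "ty": -0.0008, "tz": -0.02, "rx": 0, "ry": 0, "rz": 0, "gripper": 1},
    {"tx": 0, "ty": 0, "tz": -0.03, "rx": 0, "ry": 0, "rz": 0, "gripper": 1},
    {"tx": 0, "ty": 0, "tz": -0.025, "rx": 0, "ry": 0, "rz": 0, "gripper": 1},
    {"tx": 0, "ty": 0, "tz": -0.02, "rx": 0, "ry": 0, "rz": 0, "gripper": 1},
    {"tx": 0, "ty": 0, "tz": -0.0185, "rx": 0, "ry": 0, "rz": 0, "gripper": 1},
    {"tx": 0, "ty": 0, "tz": -0.01, "rx": 0, "ry": 0, "rz": 0, "gripper": 1},
    {"tx": 0, "ty": 0, "tz": 0, "rx": 0, "ry": 0, "rz": 0, "gripper": 1},
    {"tx": 0, "ty": 0, "tz": 0, "rx": 0, "ry": 0, "rz": 0, "gripper": 1},
  ],
)

```text
time: 3.12
tool_pos: [590.8, -119.0, 138.5]
eef_rot: [0.191, 0.681, 0.19, -0.681]
wrist_force: [0.3, -0.2, -0.2]
gripper_width: 0.998
```

```bash
python3 - <<'E'
from h import *
st();c=camera("wrist"); im=c["img"]
cv2.imwrite("pics/w3.png",im)
E
```

```text
t 3.12 p [ 590.8 -119.   138.5] x [ 0.001 -0.    -1.   ] z [-0.855 -0.519 -0.001] F [ 0.3 -0.2 -0.2] T [-0.05 -0.06  0.04] g 0.998 q [ 0.17  0.47 -0.07  1.75  0.04  0.93 -2.51]
```

View pics/w3.png

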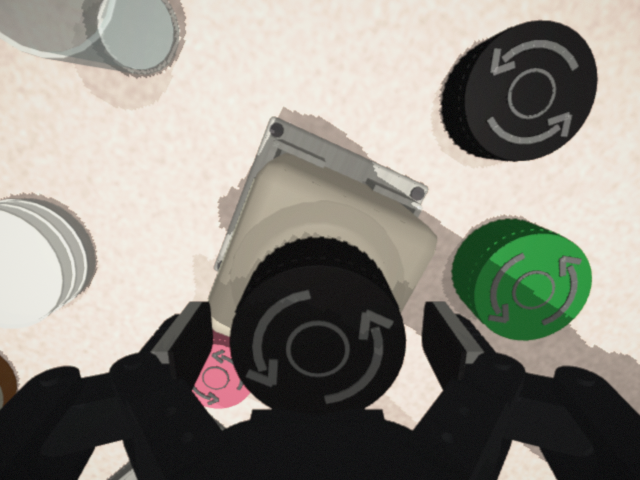

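Call:
drive_tool(
  deltas=[
    {"tx": 0, "ty": 0, "tz": 0, "rx": 0, "ry": 0, "rz": 0, "gripper": 0},
    {"tx": 0, "ty": 0, "tz": 0, "rx": 0, "ry": 0, "rz": 0, "gripper": 0},
    {"tx": 0, "ty": 0, "tz": 0, "rx": 0, "ry": 0, "rz": 0, "gripper": 0},
    {"tx": 0, "ty": 0, "tz": 0, "rx": 0, "ry": 0, "rz": 0, "gripper": 0},
    {"tx": 0, "ty": 0, "tz": 0, "rx": 0, "ry": 0, "rz": 0, "gripper": 0},
    {"tx": 0, "ty": 0, "tz": 0, "rx": 0, "ry": 0, "rz": 0, "gripper": 0},
    {"tx": 0, "ty": 0, "tz": 0, "rx": 0, "ry": 0, "rz": 0, "gripper": 0},
  ],
)

```text
time: 4.05
tool_pos: [590.6, -118.9, 138.3]
eef_rot: [0.191, 0.681, 0.19, -0.681]
wrist_force: [-1.9, -0.8, 5.4]
gripper_width: 0.715
```

```bash
python3 - <<'E'
from h import *
st()
E
```

```text
t 4.05 p [ 590.6 -118.9  138.3] x [ 0.001 -0.    -1.   ] z [-0.855 -0.519 -0.001] F [-1.9 -0.8  5.4] T [-0.01  0.29  0.01] g 0.715 q [ 0.17  0.47 -0.07  1.75  0.04  0.93 -2.51]
```

Call:
drive_tool(
  deltas=[
    {"tx": 0, "ty": 0, "tz": -0.0015, "rx": 0, "ry": 0, "rz": 0, "gripper": 0},
    {"tx": 0, "ty": 0, "tz": -0.0015, "rx": 0, "ry": 0, "rz": 0, "gripper": 0},
    {"tx": 0, "ty": 0, "tz": -0.0015, "rx": 0, "ry": 0, "rz": 0, "gripper": 0},
    {"tx": 0, "ty": 0, "tz": 0, "rx": 0, "ry": 0, "rz": 0, "gripper": 0},
  ],
)

```text
time: 4.55
tool_pos: [590.7, -118.9, 137.0]
eef_rot: [0.191, 0.682, 0.19, -0.68]
wrist_force: [-11.7, 2.5, 29.8]
gripper_width: 0.712
```

```bash
python3 - <<'E'
from h import *
st()
E
```

```text
t 4.55 p [ 590.7 -118.9  137. ] x [ 0.002 -0.    -1.   ] z [-0.855 -0.519 -0.002] F [-11.7   2.5  29.8] T [ 0.31  2.35 -0.05] g 0.712 q [ 0.17  0.47 -0.07  1.75  0.04  0.92 -2.51]
```

Call:
drive_tool(
  deltas=[
    {"tx": 0, "ty": 0, "tz": 0, "rx": 0, "ry": 0, "rz": 0.06, "gripper": 0},
    {"tx": 0, "ty": 0, "tz": 0, "rx": 0, "ry": 0, "rz": 0.06, "gripper": 0},
    {"tx": 0, "ty": 0, "tz": 0, "rx": 0, "ry": 0, "rz": 0.06, "gripper": 0},
    {"tx": 0, "ty": 0, "tz": 0, "rx": 0, "ry": 0, "rz": 0, "gripper": 0},
  ],
)

```text
time: 5.05
tool_pos: [590.6, -119.1, 137.1]
eef_rot: [0.252, 0.662, 0.251, -0.66]
wrist_force: [-11.4, 2.4, 30.2]
gripper_width: 0.717
```

```bash
python3 - <<'E'
from h import *
st()
E
```

```text
t 5.05 p [ 590.6 -119.1  137.1] x [ 0.002 -0.001 -1.   ] z [-0.748 -0.664 -0.001] F [-11.4   2.4  30.2] T [0.28 2.49 0.06] g 0.717 q [ 0.2   0.47 -0.11  1.75  0.06  0.93 -2.35]
```

Call:
drive_tool(
  deltas=[
    {"tx": 0, "ty": 0, "tz": 0, "rx": 0, "ry": 0, "rz": 0.08, "gripper": 0},
    {"tx": 0, "ty": 0, "tz": 0, "rx": 0, "ry": 0, "rz": 0.08, "gripper": 0},
    {"tx": 0, "ty": 0, "tz": 0, "rx": 0, "ry": 0, "rz": 0.08, "gripper": 0},
    {"tx": 0, "ty": 0, "tz": 0, "rx": 0, "ry": 0, "rz": 0, "gripper": 0},
  ],
)

```text
time: 5.55
tool_pos: [590.5, -119.3, 135.6]
eef_rot: [0.329, 0.627, 0.328, -0.626]
wrist_force: [-6.0, 0.3, 15.2]
gripper_width: 0.717
```

```bash
python3 - <<'E'
from h import *
st(); c=camera("wrist");cv2.imwrite("pics/w4.png",c["img"])
E
```

```text
t 5.55 p [ 590.5 -119.3  135.6] x [ 0.002 -0.001 -1.   ] z [-0.568 -0.823 -0.   ] F [-6.   0.3 15.2] T [-0.04  1.19  0.19] g 0.717 q [ 0.24  0.47 -0.16  1.75  0.09  0.93 -2.14]
```

View pics/w4.png

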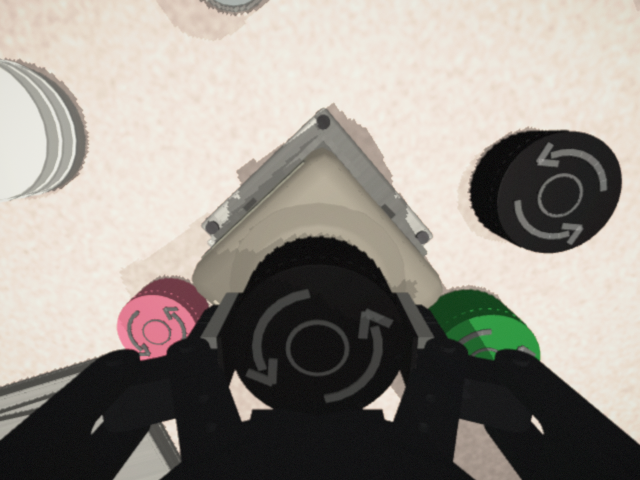

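Call:
drive_tool(
  deltas=[
    {"tx": 0, "ty": 0, "tz": -0.001, "rx": 0, "ry": 0, "rz": 0.0, "gripper": 0},
    {"tx": 0, "ty": 0, "tz": -0.001, "rx": 0, "ry": 0, "rz": 0.0, "gripper": 0},
    {"tx": 0, "ty": 0, "tz": -0.0005, "rx": 0, "ry": 0, "rz": 0.05, "gripper": 0},
    {"tx": 0, "ty": 0, "tz": 0, "rx": 0, "ry": 0, "rz": 0.05, "gripper": 0},
  ],
)

```text
time: 6.1
tool_pos: [590.6, -119.4, 134.0]
eef_rot: [0.36, 0.609, 0.359, -0.609]
wrist_force: [-10.2, 0.2, 25.8]
gripper_width: 0.713
```

```bash
python3 - <<'E'
from h import *
st()
E
```

```text
t 6.1 p [ 590.6 -119.4  134. ] x [ 0.002 -0.001 -1.   ] z [-0.483 -0.876  0.   ] F [-10.2   0.2  25.8] T [0.01 2.07 0.  ] g 0.713 q [ 0.26  0.48 -0.19  1.75  0.11  0.92 -2.05]
```

Call:
drive_tool(
  deltas=[
    {"tx": 0, "ty": 0, "tz": 0, "rx": 0, "ry": 0, "rz": 0.08, "gripper": 0},
    {"tx": 0, "ty": 0, "tz": 0, "rx": 0, "ry": 0, "rz": 0.08, "gripper": 0},
    {"tx": 0, "ty": 0, "tz": 0, "rx": 0, "ry": 0, "rz": 0.08, "gripper": 0},
    {"tx": 0, "ty": 0, "tz": 0, "rx": 0, "ry": 0, "rz": 0.08, "gripper": 0},
    {"tx": 0, "ty": 0, "tz": 0, "rx": 0, "ry": 0, "rz": 0.08, "gripper": 0},
  ],
)

```text
time: 6.72
tool_pos: [591.5, -120.0, 134.0]
eef_rot: [0.475, 0.526, 0.472, -0.525]
wrist_force: [-5.5, -2.1, 23.0]
gripper_width: 0.715
```

```bash
python3 - <<'E'
from h import *
st()
E
```

```text
t 6.72 p [ 591.5 -120.   134. ] x [ 0.004 -0.002 -1.   ] z [-0.104 -0.995  0.001] F [-5.5 -2.1 23. ] T [-0.26  1.36 -0.38] g 0.715 q [ 0.33  0.49 -0.28  1.74  0.16  0.93 -1.7 ]
```

Call:
drive_tool(
  deltas=[
    {"tx": 0, "ty": 0, "tz": 0, "rx": 0, "ry": 0, "rz": 0.08, "gripper": 0},
    {"tx": 0, "ty": 0, "tz": 0, "rx": 0, "ry": 0, "rz": 0.08, "gripper": 0},
    {"tx": 0, "ty": 0, "tz": 0, "rx": 0, "ry": 0, "rz": 0.06, "gripper": 0},
  ],
)

```text
time: 7.1
tool_pos: [591.5, -120.2, 134.0]
eef_rot: [0.529, 0.471, 0.526, -0.47]
wrist_force: [-6.9, -1.7, 24.0]
gripper_width: 0.717
```

```bash
python3 - <<'E'
from h import *
st()
E
```

```text
t 7.1 p [ 591.5 -120.2  134. ] x [ 0.004 -0.002 -1.   ] z [ 0.115 -0.993  0.002] F [-6.9 -1.7 24. ] T [-0.26  1.33 -0.38] g 0.717 q [ 0.36  0.49 -0.33  1.74  0.19  0.94 -1.5 ]
```

Call:
drive_tool(
  deltas=[
    {"tx": 0, "ty": 0, "tz": 0, "rx": 0, "ry": 0, "rz": 0.08, "gripper": 0},
    {"tx": 0, "ty": 0, "tz": 0, "rx": 0, "ry": 0, "rz": 0.08, "gripper": 0},
    {"tx": 0, "ty": 0, "tz": 0, "rx": 0, "ry": 0, "rz": 0.08, "gripper": 0},
    {"tx": 0, "ty": 0, "tz": 0, "rx": 0, "ry": 0, "rz": 0.08, "gripper": 0},
    {"tx": 0, "ty": 0, "tz": 0, "rx": 0, "ry": 0, "rz": 0.08, "gripper": 0},
  ],
)

```text
time: 7.72
tool_pos: [591.6, -120.4, 134.0]
eef_rot: [0.613, 0.356, 0.609, -0.356]
wrist_force: [-5.6, -2.6, 22.4]
gripper_width: 0.714
```

```bash
python3 - <<'E'
from h import *
st()
E
```

```text
t 7.72 p [ 591.6 -120.4  134. ] x [ 0.004 -0.002 -1.   ] z [ 0.493 -0.87   0.004] F [-5.6 -2.6 22.4] T [-0.49  1.29 -0.41] g 0.714 q [ 0.43  0.51 -0.42  1.73  0.25  0.95 -1.15]
```

Call:
drive_tool(
  deltas=[
    {"tx": 0, "ty": 0, "tz": 0, "rx": 0, "ry": 0, "rz": 0.06, "gripper": 0},
    {"tx": 0, "ty": 0, "tz": 0, "rx": 0, "ry": 0, "rz": 0.06, "gripper": 0},
    {"tx": 0, "ty": 0, "tz": 0, "rx": 0, "ry": 0, "rz": 0.06, "gripper": 0},
    {"tx": 0, "ty": 0, "tz": 0, "rx": 0, "ry": 0, "rz": 0.06, "gripper": 0},
  ],
)

```text
time: 8.22
tool_pos: [591.5, -120.1, 134.0]
eef_rot: [0.651, 0.28, 0.648, -0.281]
wrist_force: [-6.9, -1.8, 23.9]
gripper_width: 0.709
```

```bash
python3 - <<'E'
from h import *
st()
E
```

```text
t 8.22 p [ 591.5 -120.1  134. ] x [ 0.004 -0.002 -1.   ] z [ 0.685 -0.728  0.004] F [-6.9 -1.8 23.9] T [-0.32  1.39 -0.4 ] g 0.709 q [ 0.47  0.52 -0.48  1.73  0.29  0.96 -0.94]
```

Call:
drive_tool(
  deltas=[
    {"tx": 0, "ty": 0, "tz": 0, "rx": 0, "ry": 0, "rz": 0.05, "gripper": 0},
    {"tx": 0, "ty": 0, "tz": 0, "rx": 0, "ry": 0, "rz": 0.05, "gripper": 0},
  ],
)

```text
time: 8.48
tool_pos: [591.6, -120.1, 134.0]
eef_rot: [0.664, 0.248, 0.661, -0.248]
wrist_force: [-6.3, -1.8, 23.9]
gripper_width: 0.714
```

```bash
python3 - <<'E'
from h import *
st()
E
```

```text
t 8.47 p [ 591.6 -120.1  134. ] x [ 0.004 -0.002 -1.   ] z [ 0.754 -0.657  0.004] F [-6.3 -1.8 23.9] T [-0.3   1.33 -0.37] g 0.714 q [ 0.49  0.52 -0.5   1.73  0.3   0.96 -0.85]
```

Call:
drive_tool(
  deltas=[
    {"tx": 0, "ty": 0, "tz": 0.004, "rx": 0, "ry": 0, "rz": 0, "gripper": 0},
    {"tx": 0, "ty": 0, "tz": 0.004, "rx": 0, "ry": 0, "rz": 0, "gripper": 0},
    {"tx": 0, "ty": 0, "tz": 0.004, "rx": 0, "ry": 0, "rz": 0, "gripper": 0},
    {"tx": 0, "ty": 0, "tz": 0, "rx": 0, "ry": 0, "rz": 0, "gripper": 0},
  ],
)

```text
time: 8.98
tool_pos: [590.4, -119.6, 140.4]
eef_rot: [0.662, 0.248, 0.662, -0.248]
wrist_force: [8.8, -2.9, -16.3]
gripper_width: 0.714
```

```bash
python3 - <<'E'
from h import *
st()
E
```

```text
t 8.97 p [ 590.4 -119.6  140.4] x [-0.  0. -1.] z [ 0.754 -0.657 -0.   ] F [  8.8  -2.9 -16.3] T [-0.59 -1.89 -0.01] g 0.714 q [ 0.49  0.52 -0.51  1.72  0.29  0.98 -0.84]
```

Caught (−16 N at 140.4), so it isn't free yet. Pressing again and continuing to turn.

Call:
drive_tool(
  deltas=[
    {"tx": 0, "ty": 0, "tz": -0.004, "rx": 0, "ry": 0, "rz": 0, "gripper": 0},
    {"tx": 0, "ty": 0, "tz": -0.004, "rx": 0, "ry": 0, "rz": 0, "gripper": 0},
    {"tx": 0, "ty": 0, "tz": -0.002, "rx": 0, "ry": 0, "rz": 0, "gripper": 0},
    {"tx": 0, "ty": 0, "tz": -0.002, "rx": 0, "ry": 0, "rz": 0, "gripper": 0},
    {"tx": 0, "ty": 0, "tz": 0, "rx": 0, "ry": 0, "rz": 0, "gripper": 0},
  ],
)

```text
time: 9.6
tool_pos: [590.6, -119.6, 134.1]
eef_rot: [0.663, 0.248, 0.661, -0.249]
wrist_force: [-8.6, -2.2, 25.1]
gripper_width: 0.711
```

```bash
python3 - <<'E'
from h import *
st()
E
```

```text
t 9.6 p [ 590.6 -119.6  134.1] x [ 0.002 -0.002 -1.   ] z [ 0.754 -0.657  0.003] F [-8.6 -2.2 25.1] T [-0.44  1.87 -0.3 ] g 0.711 q [ 0.48  0.52 -0.5   1.73  0.3   0.96 -0.85]
```

Call:
drive_tool(
  deltas=[
    {"tx": 0, "ty": 0, "tz": 0, "rx": 0, "ry": 0, "rz": 0.05, "gripper": 0},
    {"tx": 0, "ty": 0, "tz": 0, "rx": 0, "ry": 0, "rz": 0.05, "gripper": 0},
    {"tx": 0, "ty": 0, "tz": 0, "rx": 0, "ry": 0, "rz": 0.05, "gripper": 0},
    {"tx": 0, "ty": 0, "tz": 0, "rx": 0, "ry": 0, "rz": 0.05, "gripper": 0},
  ],
)

```text
time: 10.1
tool_pos: [591.8, -120.2, 134.1]
eef_rot: [0.685, 0.18, 0.682, -0.181]
wrist_force: [-4.1, -4.4, 21.2]
gripper_width: 0.716
```

```bash
python3 - <<'E'
from h import *
st()
E
```

```text
t 10.1 p [ 591.8 -120.2  134.1] x [ 0.004 -0.003 -1.   ] z [ 0.87  -0.494  0.005] F [-4.1 -4.4 21.2] T [-0.68  1.   -0.35] g 0.716 q [ 0.52  0.53 -0.55  1.73  0.33  0.97 -0.68]
```

Call:
drive_tool(
  deltas=[
    {"tx": 0, "ty": 0, "tz": 0, "rx": 0, "ry": 0, "rz": 0.05, "gripper": 0},
    {"tx": 0, "ty": 0, "tz": 0, "rx": 0, "ry": 0, "rz": 0.05, "gripper": 0},
    {"tx": 0, "ty": 0, "tz": 0, "rx": 0, "ry": 0, "rz": 0.05, "gripper": 0},
  ],
)

```text
time: 10.48
tool_pos: [591.6, -120.0, 134.1]
eef_rot: [0.697, 0.128, 0.694, -0.129]
wrist_force: [-5.1, -3.1, 21.7]
gripper_width: 0.708
```

```bash
python3 - <<'E'
from h import *
st()
E
```

```text
t 10.47 p [ 591.6 -120.   134.1] x [ 0.004 -0.002 -1.   ] z [ 0.934 -0.358  0.004] F [-5.1 -3.1 21.7] T [-0.54  1.14 -0.43] g 0.708 q [ 0.54  0.54 -0.59  1.73  0.35  0.98 -0.54]
```

Call:
drive_tool(
  deltas=[
    {"tx": 0, "ty": 0, "tz": 0.004, "rx": 0, "ry": 0, "rz": 0, "gripper": 0},
    {"tx": 0, "ty": 0, "tz": 0.004, "rx": 0, "ry": 0, "rz": 0, "gripper": 0},
    {"tx": 0, "ty": 0, "tz": 0.004, "rx": 0, "ry": 0, "rz": 0, "gripper": 0},
    {"tx": 0, "ty": 0, "tz": 0, "rx": 0, "ry": 0, "rz": 0, "gripper": 0},
  ],
)

```text
time: 10.98
tool_pos: [590.2, -119.7, 140.5]
eef_rot: [0.695, 0.129, 0.696, -0.129]
wrist_force: [8.5, -4.4, -17.0]
gripper_width: 0.712
```

```bash
python3 - <<'E'
from h import *
st()
E
```

```text
t 10.97 p [ 590.2 -119.7  140.5] x [-0.001  0.    -1.   ] z [ 0.934 -0.358 -0.001] F [  8.5  -4.4 -17. ] T [-0.84 -1.82 -0.01] g 0.712 q [ 0.55  0.53 -0.59  1.72  0.34  0.99 -0.54]
```

Call:
drive_tool(
  deltas=[
    {"tx": 0, "ty": 0, "tz": -0.004, "rx": 0, "ry": 0, "rz": 0, "gripper": 0},
    {"tx": 0, "ty": 0, "tz": -0.004, "rx": 0, "ry": 0, "rz": 0, "gripper": 0},
    {"tx": 0, "ty": 0, "tz": -0.002, "rx": 0, "ry": 0, "rz": 0, "gripper": 0},
    {"tx": 0, "ty": 0, "tz": -0.002, "rx": 0, "ry": 0, "rz": 0, "gripper": 0},
    {"tx": 0, "ty": 0, "tz": 0, "rx": 0, "ry": 0, "rz": 0.05, "gripper": 0},
    {"tx": 0, "ty": 0, "tz": 0, "rx": 0, "ry": 0, "rz": 0.05, "gripper": 0},
    {"tx": 0, "ty": 0, "tz": 0, "rx": 0, "ry": 0, "rz": 0.05, "gripper": 0},
    {"tx": 0, "ty": 0, "tz": 0, "rx": 0, "ry": 0, "rz": 0.05, "gripper": 0},
  ],
)

```text
time: 11.98
tool_pos: [591.6, -119.9, 134.1]
eef_rot: [0.706, 0.058, 0.703, -0.059]
wrist_force: [-4.2, -3.9, 22.9]
gripper_width: 0.713
```

```bash
python3 - <<'E'
from h import *
st()
E
```

```text
t 11.97 p [ 591.6 -119.9  134.1] x [ 0.004 -0.003 -1.   ] z [ 0.986 -0.165  0.004] F [-4.2 -3.9 22.9] T [-0.94  1.02 -0.37] g 0.713 q [ 0.57  0.55 -0.63  1.72  0.38  0.99 -0.37]
```

Call:
drive_tool(
  deltas=[
    {"tx": 0, "ty": 0, "tz": 0, "rx": 0, "ry": 0, "rz": 0.05, "gripper": 0},
    {"tx": 0, "ty": 0, "tz": 0, "rx": 0, "ry": 0, "rz": 0.05, "gripper": 0},
    {"tx": 0, "ty": 0, "tz": 0, "rx": 0, "ry": 0, "rz": 0.05, "gripper": 0},
  ],
)

```text
time: 12.35
tool_pos: [591.9, -120.0, 134.2]
eef_rot: [0.709, 0.005, 0.706, -0.007]
wrist_force: [-4.0, -5.4, 21.9]
gripper_width: 0.707
```

```bash
python3 - <<'E'
from h import *
st()
E
```

```text
t 12.35 p [ 591.9 -120.   134.2] x [ 0.004 -0.003 -1.   ] z [ 1.    -0.016  0.004] F [-4.  -5.4 21.9] T [-0.98  0.85 -0.36] g 0.707 q [ 0.6   0.56 -0.67  1.72  0.41  1.   -0.24]
```

Call:
drive_tool(
  deltas=[
    {"tx": 0, "ty": 0, "tz": 0.004, "rx": 0, "ry": 0, "rz": 0, "gripper": 0},
    {"tx": 0, "ty": 0, "tz": 0.004, "rx": 0, "ry": 0, "rz": 0, "gripper": 0},
    {"tx": 0, "ty": 0, "tz": 0.004, "rx": 0, "ry": 0, "rz": 0, "gripper": 0},
    {"tx": 0, "ty": 0, "tz": 0, "rx": 0, "ry": 0, "rz": 0, "gripper": 0},
  ],
)

```text
time: 12.85
tool_pos: [590.5, -119.7, 142.9]
eef_rot: [0.707, 0.006, 0.707, -0.006]
wrist_force: [1.8, -4.5, 1.5]
gripper_width: 0.709
```

```bash
python3 - <<'E'
from h import *
st()
E
```

```text
t 12.85 p [ 590.5 -119.7  142.9] x [ 0.    -0.001 -1.   ] z [ 1.    -0.017  0.   ] F [ 1.8 -4.5  1.5] T [-1.   -0.37 -0.02] g 0.709 q [ 0.6   0.55 -0.67  1.71  0.4   1.01 -0.23]
```

Call:
drive_tool(
  deltas=[
    {"tx": 0, "ty": 0, "tz": 0.01, "rx": 0, "ry": 0, "rz": 0, "gripper": 0},
    {"tx": 0, "ty": 0, "tz": 0.02, "rx": 0, "ry": 0, "rz": 0, "gripper": 0},
    {"tx": 0, "ty": 0, "tz": 0.025, "rx": 0, "ry": 0, "rz": 0, "gripper": 0},
    {"tx": 0, "ty": 0, "tz": 0.03, "rx": 0, "ry": 0, "rz": 0, "gripper": 0},
    {"tx": 0, "ty": 0, "tz": 0, "rx": 0, "ry": 0, "rz": 0, "gripper": 0},
  ],
)

```text
time: 13.48
tool_pos: [591.7, -117.6, 231.2]
eef_rot: [0.709, 0.005, 0.705, -0.005]
wrist_force: [0.0, -0.5, -1.6]
gripper_width: 0.711
```

```bash
python3 - <<'E'
from h import *
st(); c=camera("scene");cv2.imwrite("pics/s5.png",cv2.resize(c["img"][100:300,200:440],None,fx=3,fy=3))
E
```

```text
t 13.47 p [ 591.7 -117.6  231.2] x [ 0.005 -0.    -1.   ] z [ 1.    -0.015  0.005] F [ 0.  -0.5 -1.6] T [ 0.03 -0.04 -0.01] g 0.711 q [ 0.63  0.47 -0.71  1.62  0.33  1.17 -0.17]
```

View pics/s5.png

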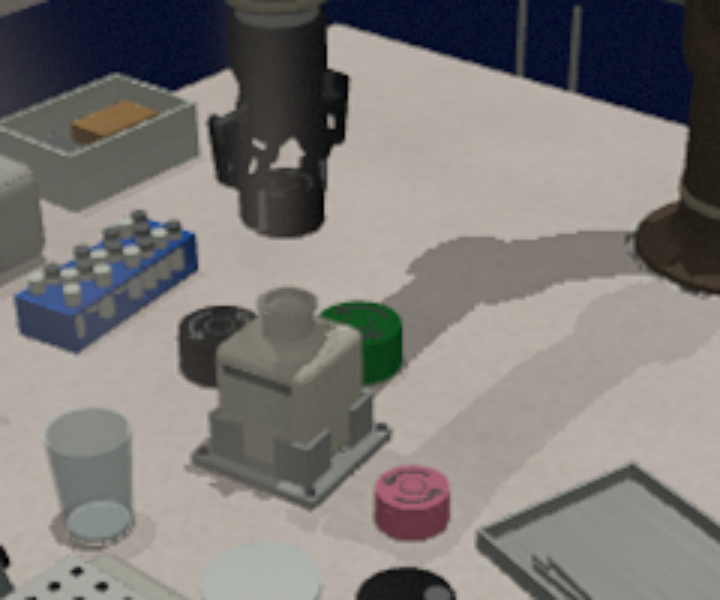

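Call:
drive_tool(
  deltas=[
    {"tx": -0.00525, "ty": 0.0282, "tz": 0, "rx": 0, "ry": 0, "rz": 0.1085, "gripper": 0},
    {"tx": -0.00525, "ty": 0.0282, "tz": 0, "rx": 0, "ry": 0, "rz": 0.1085, "gripper": 0},
    {"tx": -0.00525, "ty": 0.0282, "tz": 0, "rx": 0, "ry": 0, "rz": 0.1085, "gripper": 0},
    {"tx": -0.00525, "ty": 0.0282, "tz": 0, "rx": 0, "ry": 0, "rz": 0.1085, "gripper": 0},
    {"tx": -0.00525, "ty": 0.0282, "tz": 0, "rx": 0, "ry": 0, "rz": 0.1085, "gripper": 0},
    {"tx": -0.00525, "ty": 0.0282, "tz": 0, "rx": 0, "ry": 0, "rz": 0.1085, "gripper": 0},
    {"tx": -0.00525, "ty": 0.0282, "tz": 0, "rx": 0, "ry": 0, "rz": 0.1085, "gripper": 0},
    {"tx": -0.00525, "ty": 0.0282, "tz": 0, "rx": 0, "ry": 0, "rz": 0.1085, "gripper": 0},
    {"tx": -0.00525, "ty": 0.0282, "tz": 0, "rx": 0, "ry": 0, "rz": 0.1085, "gripper": 0},
    {"tx": -0.00525, "ty": 0.0282, "tz": 0, "rx": 0, "ry": 0, "rz": 0.1085, "gripper": 0},
    {"tx": -0.00525, "ty": 0.0282, "tz": 0, "rx": 0, "ry": 0, "rz": 0.1085, "gripper": 0},
    {"tx": -0.00525, "ty": 0.0282, "tz": 0, "rx": 0, "ry": 0, "rz": 0.1085, "gripper": 0},
    {"tx": 0, "ty": 0, "tz": 0, "rx": 0, "ry": 0, "rz": 0, "gripper": 0},
    {"tx": 0, "ty": 0, "tz": 0, "rx": 0, "ry": 0, "rz": 0, "gripper": 0},
    {"tx": 0, "ty": 0, "tz": 0, "rx": 0, "ry": 0, "rz": 0, "gripper": 0},
  ],
)

```text
time: 15.4
tool_pos: [527.6, 218.3, 227.4]
eef_rot: [0.566, -0.423, 0.567, 0.423]
wrist_force: [0.7, -0.4, -1.6]
gripper_width: 0.708
```

```bash
python3 - <<'E'
from h import *
st(); c=camera("wrist");cv2.imwrite("pics/w6.png",c["img"]); s=camera("scene");cv2.imwrite("pics/s6.png",s["img"])
E
```

```text
t 15.4 p [527.6 218.3 227.4] x [-0.    -0.001 -1.   ] z [ 0.283  0.959 -0.001] F [ 0.7 -0.4 -1.6] T [-0.01 -0.   -0.01] g 0.708 q [ 0.27  0.53 -1.06  1.69  0.49  1.22  0.38]
```

View pics/w6.png

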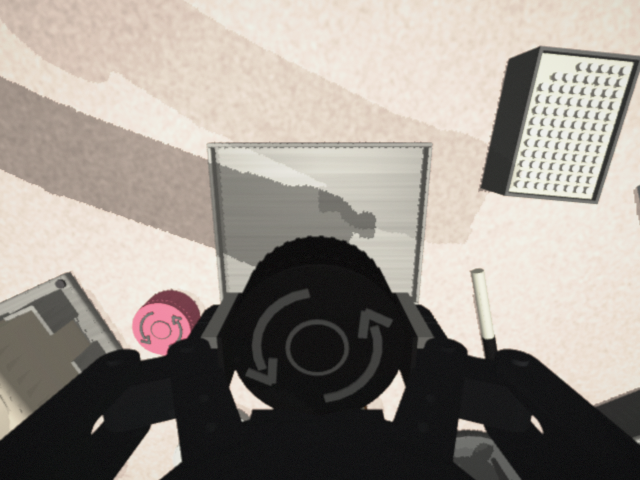

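View pics/s6.png

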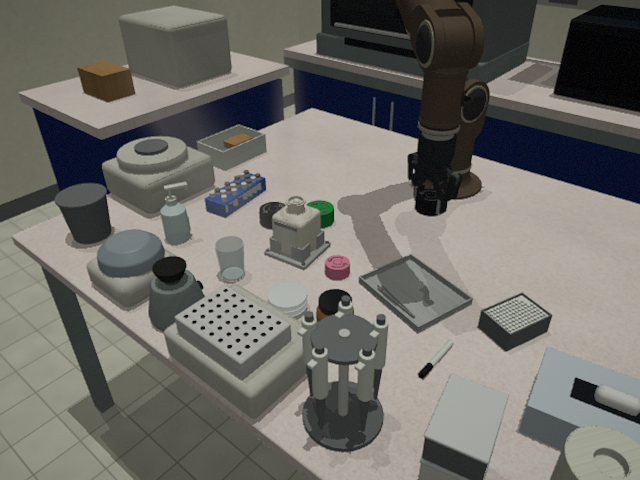

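Call:
drive_tool(
  deltas=[
    {"tx": 0, "ty": 0, "tz": -0.02, "rx": 0, "ry": 0, "rz": 0, "gripper": 0},
    {"tx": 0, "ty": 0, "tz": -0.03, "rx": 0, "ry": 0, "rz": 0, "gripper": 0},
    {"tx": 0, "ty": 0, "tz": -0.03, "rx": 0, "ry": 0, "rz": 0, "gripper": 0},
    {"tx": 0, "ty": 0, "tz": -0.03, "rx": 0, "ry": 0, "rz": 0, "gripper": 0},
    {"tx": 0, "ty": 0, "tz": -0.03, "rx": 0, "ry": 0, "rz": 0, "gripper": 0},
    {"tx": 0, "ty": 0, "tz": -0.025, "rx": 0, "ry": 0, "rz": 0, "gripper": 0},
    {"tx": 0, "ty": 0, "tz": -0.02, "rx": 0, "ry": 0, "rz": 0, "gripper": 0},
    {"tx": 0, "ty": 0, "tz": -0.015, "rx": 0, "ry": 0, "rz": 0, "gripper": 0},
    {"tx": 0, "ty": 0, "tz": -0.005, "rx": 0, "ry": 0, "rz": 0, "gripper": 0},
    {"tx": 0, "ty": 0, "tz": 0, "rx": 0, "ry": 0, "rz": 0, "gripper": 0},
    {"tx": 0, "ty": 0, "tz": 0, "rx": 0, "ry": 0, "rz": 0, "gripper": 0},
    {"tx": 0, "ty": 0, "tz": 0, "rx": 0, "ry": 0, "rz": 0, "gripper": 0},
  ],
)

```text
time: 17.0
tool_pos: [527.8, 219.6, 23.5]
eef_rot: [0.566, -0.424, 0.566, 0.424]
wrist_force: [0.7, -0.6, -1.5]
gripper_width: 0.712
```

```bash
python3 - <<'E'
from h import *
st()
E
```

```text
t 17.0 p [527.8 219.6  23.5] x [ 0.001  0.    -1.   ] z [0.281 0.96  0.001] F [ 0.7 -0.6 -1.5] T [ 0.03 -0.01 -0.05] g 0.712 q [ 0.14  0.76 -0.87  1.86  0.75  0.88  0.18]
```

Call:
drive_tool(
  deltas=[
    {"tx": 0, "ty": 0, "tz": -0.003, "rx": 0, "ry": 0, "rz": 0, "gripper": 0},
    {"tx": 0, "ty": 0, "tz": -0.003, "rx": 0, "ry": 0, "rz": 0, "gripper": 0},
    {"tx": 0, "ty": 0, "tz": -0.003, "rx": 0, "ry": 0, "rz": 0, "gripper": 0},
    {"tx": 0, "ty": 0, "tz": -0.002, "rx": 0, "ry": 0, "rz": 0, "gripper": 0},
    {"tx": 0, "ty": 0, "tz": 0, "rx": 0, "ry": 0, "rz": 0, "gripper": 0},
    {"tx": 0, "ty": 0, "tz": 0, "rx": 0, "ry": 0, "rz": 0, "gripper": 0},
  ],
)

```text
time: 17.75
tool_pos: [527.4, 219.6, 11.8]
eef_rot: [0.566, -0.424, 0.566, 0.424]
wrist_force: [0.6, 0.2, -0.6]
gripper_width: 0.714
```

```bash
python3 - <<'E'
from h import *
st()
E
```

```text
t 17.75 p [527.4 219.6  11.8] x [ 0.  0. -1.] z [0.281 0.96  0.   ] F [ 0.6  0.2 -0.6] T [-0.    0.   -0.01] g 0.714 q [ 0.13  0.77 -0.85  1.87  0.76  0.87  0.17]
```

Call:
drive_tool(
  deltas=[
    {"tx": 0, "ty": 0, "tz": -0.002, "rx": 0, "ry": 0, "rz": 0, "gripper": 0},
    {"tx": 0, "ty": 0, "tz": -0.002, "rx": 0, "ry": 0, "rz": 0, "gripper": 0},
    {"tx": 0, "ty": 0, "tz": -0.002, "rx": 0, "ry": 0, "rz": 0, "gripper": 0},
    {"tx": 0, "ty": 0, "tz": 0, "rx": 0, "ry": 0, "rz": 0, "gripper": 0},
    {"tx": 0, "ty": 0, "tz": 0, "rx": 0, "ry": 0, "rz": 0, "gripper": 0},
  ],
)

```text
time: 18.38
tool_pos: [527.3, 219.6, 5.8]
eef_rot: [0.566, -0.424, 0.566, 0.424]
wrist_force: [0.4, 0.1, -1.1]
gripper_width: 0.713
```

```bash
python3 - <<'E'
from h import *
st()
E
```

```text
t 18.38 p [527.3 219.6   5.8] x [-0.  0. -1.] z [0.281 0.96  0.   ] F [ 0.4  0.1 -1.1] T [ 0.02 -0.02 -0.05] g 0.713 q [ 0.12  0.78 -0.85  1.87  0.77  0.86  0.17]
```

Call:
drive_tool(
  deltas=[
    {"tx": 0, "ty": 0, "tz": -0.001, "rx": 0, "ry": 0, "rz": 0, "gripper": 0},
    {"tx": 0, "ty": 0, "tz": -0.001, "rx": 0, "ry": 0, "rz": 0, "gripper": 0},
    {"tx": 0, "ty": 0, "tz": 0, "rx": 0, "ry": 0, "rz": 0, "gripper": 0},
    {"tx": 0, "ty": 0, "tz": 0, "rx": 0, "ry": 0, "rz": 0, "gripper": 0},
  ],
)

```text
time: 18.88
tool_pos: [527.4, 219.6, 4.4]
eef_rot: [0.566, -0.424, 0.566, 0.424]
wrist_force: [-1.4, -1.5, 4.9]
gripper_width: 0.708
```

```bash
python3 - <<'E'
from h import *
st();s=camera("scene");cv2.imwrite("pics/s7.png",cv2.resize(s["img"][220:340,330:490],None,fx=5,fy=5,interpolation=2))
E
```

```text
t 18.88 p [527.4 219.6   4.4] x [ 0.001 -0.    -1.   ] z [ 0.281  0.96  -0.   ] F [-1.4 -1.5  4.9] T [-0.22  0.36  0.01] g 0.708 q [ 0.12  0.78 -0.84  1.87  0.77  0.85  0.16]
```

View pics/s7.png

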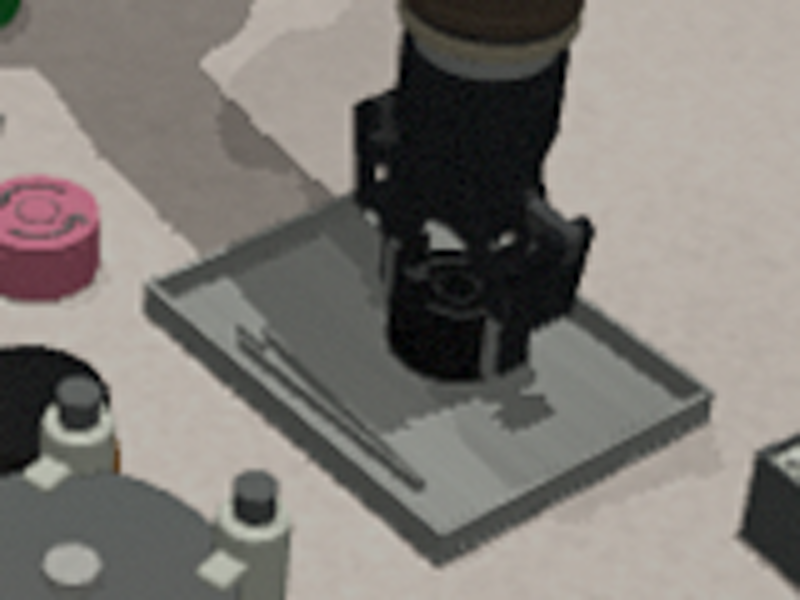

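Call:
drive_tool(
  deltas=[
    {"tx": 0, "ty": 0, "tz": 0, "rx": 0, "ry": 0, "rz": 0, "gripper": 1},
    {"tx": 0, "ty": 0, "tz": 0, "rx": 0, "ry": 0, "rz": 0, "gripper": 1},
    {"tx": 0, "ty": 0, "tz": 0, "rx": 0, "ry": 0, "rz": 0, "gripper": 1},
    {"tx": 0, "ty": 0, "tz": 0, "rx": 0, "ry": 0, "rz": 0, "gripper": 1},
    {"tx": 0, "ty": 0, "tz": 0, "rx": 0, "ry": 0, "rz": 0, "gripper": 1},
  ],
)

```text
time: 19.55
tool_pos: [527.3, 219.5, 3.8]
eef_rot: [0.566, -0.424, 0.566, 0.424]
wrist_force: [0.7, 0.3, 0.5]
gripper_width: 1.001
```

```bash
python3 - <<'E'
from h import *
st()
E
```

```text
t 19.55 p [527.3 219.5   3.8] x [-0.  0. -1.] z [0.281 0.96  0.   ] F [0.7 0.3 0.5] T [0.03 0.04 0.04] g 1.001 q [ 0.12  0.78 -0.84  1.87  0.78  0.85  0.16]
```

Call:
drive_tool(
  deltas=[
    {"tx": 0, "ty": 0, "tz": 0.01, "rx": 0, "ry": 0, "rz": 0, "gripper": 1},
    {"tx": 0, "ty": 0, "tz": 0.02, "rx": 0, "ry": 0, "rz": 0, "gripper": 1},
    {"tx": 0, "ty": 0, "tz": 0.03, "rx": 0, "ry": 0, "rz": 0, "gripper": 1},
    {"tx": 0, "ty": 0, "tz": 0.04, "rx": 0, "ry": 0, "rz": 0, "gripper": 1},
    {"tx": 0, "ty": 0, "tz": 0.05, "rx": 0, "ry": 0, "rz": 0, "gripper": 1},
    {"tx": 0, "ty": 0, "tz": 0.05, "rx": 0, "ry": 0, "rz": 0, "gripper": 1},
    {"tx": -0.04, "ty": -0.02, "tz": 0.02, "rx": 0, "ry": 0, "rz": 0, "gripper": 1},
    {"tx": -0.04, "ty": -0.03, "tz": 0.02, "rx": 0, "ry": 0, "rz": 0, "gripper": 1},
    {"tx": -0.03, "ty": -0.03, "tz": 0, "rx": 0, "ry": 0, "rz": 0, "gripper": 1},
    {"tx": 0, "ty": -0.03, "tz": 0, "rx": 0, "ry": 0, "rz": 0, "gripper": 1},
    {"tx": 0, "ty": 0, "tz": 0, "rx": 0, "ry": 0, "rz": 0, "gripper": 1},
    {"tx": 0, "ty": 0, "tz": 0, "rx": 0, "ry": 0, "rz": 0, "gripper": 1},
    {"tx": 0, "ty": 0, "tz": 0, "rx": 0, "ry": 0, "rz": 0, "gripper": 1},
  ],
)

```text
time: 21.18
tool_pos: [417.3, 110.8, 244.2]
eef_rot: [0.566, -0.424, 0.565, 0.425]
wrist_force: [0.3, -0.5, 0.4]
gripper_width: 0.999
```

```bash
python3 - <<'E'
from h import *
st();s=camera("scene");cv2.imwrite("pics/s8.png",s["img"]);s=camera("top");cv2.imwrite("pics/t8.png",s["img"])
cv2.imwrite("pics/w8.png",camera("wrist")["img"])
a=cv2.imread("pics/top0.png"); d=cv2.absdiff(a,s["img"]).max(2); cv2.imwrite("pics/d8.png",d*3)
E
```

```text
t 21.18 p [417.3 110.8 244.2] x [ 0.     0.001 -1.   ] z [0.279 0.96  0.001] F [ 0.3 -0.5  0.4] T [ 0.03 -0.07  0.13] g 0.999 q [ 0.73  0.26 -1.25  1.96  0.27  1.11  0.66]
```

View pics/s8.png

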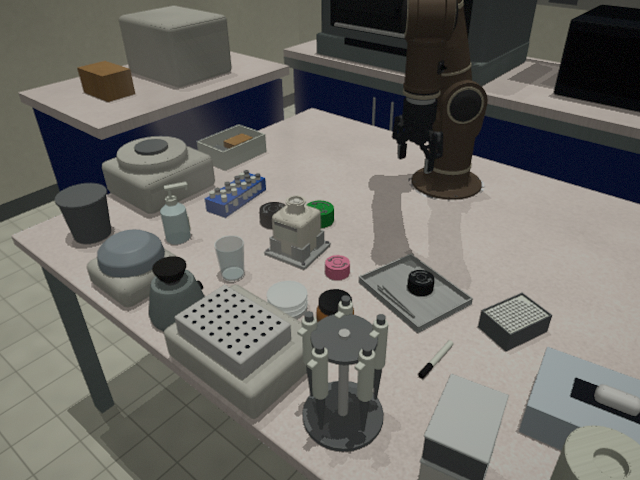

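View pics/t8.png

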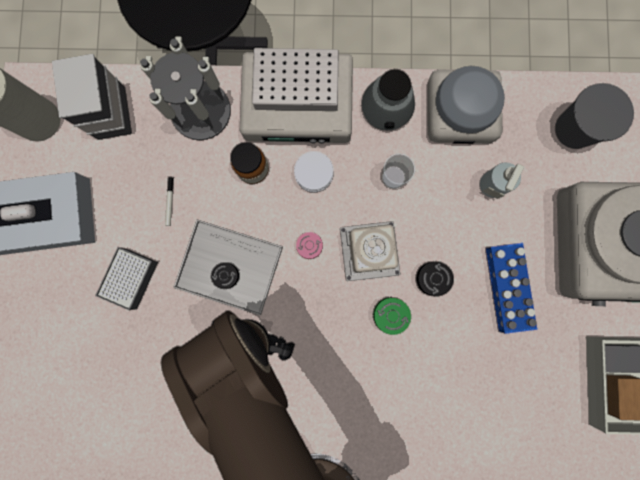

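View pics/w8.png

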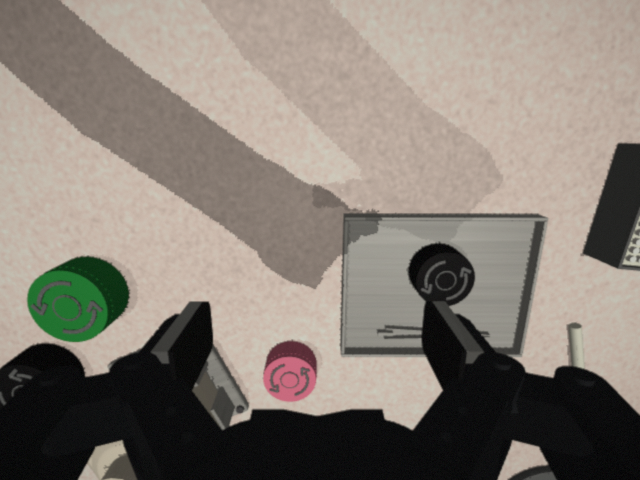

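The cap stands flat in the tray, at (225,275) in the top view and (420,282) in the scene view. It is clear of the tweezers, and nothing else has moved. The gripper is clear of everything.

```bash
python3 - <<'E'
from h import *
print(sign_off())
E
```

```text
the job is handed in; nothing more can be done
None
```

The tub is open, and its black cap stands upright on the tray floor, released and clear of the tweezers. I handed the job in at about 21 s of robot time.

- **Unscrewing:** I gripped the cap across its diameter and pressed it. The teeth first met tooth to tooth and dropped in after some turning. I then turned it anticlockwise at about 22–26 N of press and about 0.4 N m of torque. Two test lifts caught at about 17 N. The third came free after about 148° of tool rotation, including the idle part. The torque stayed near 0.4 N m, so I never felt the stop.
- **Placing:** I set the cap down near the middle of the tray's clear part. It touched the floor at about 5 N, at TCP height 4.4 mm. I then opened the gripper and moved it away.
- **Last checks:** The final pictures show the cap upright on the tray floor. The tweezers and bystanders look unmoved; I judged that by eye and did not measure it. The wrist force read about zero, with the arm clear of everything.
- **Disagreements:** The cameras differed by about 2 mm on where the cap stood on the tub, so I used a compromise position. The wrist force also showed a sideways pull of up to about 12 N while pressing, which caused no trouble.

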